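# Lay the bench block back in its rubber foot

### The job

The steel bench block was wiped and stood on edge at the back of its black rubber foot to dry. Push it over with the fingers so that it falls flat into the foot, towards the foot's open front, then push it from the front until it sits fully home against the foot's back lip, ready for hammering. Only push the block, never pick it up, leave the foot about where it stands, and do not disturb the other things on the bench.

Things in the scene. Friction and masses are not known exactly. Their poses are not given: they have to be found in the camera images.
- steel_block: square grey steel bench block, 69 x 69 x 15 mm, 0.4 to 0.7 kg, loose. Origin: centre of one large face (its underside once it lies in the foot); z through the thickness, x and y along the sides. At the start it stands on edge on the foot's floor between the side lips, 1 to 6 mm in front of the back lip, z level towards the foot's back, x down.
- top_edge (a point): middle of the block's upper edge while it stands, 82 mm above the bench; the block is 15 mm thick there. Pushed from behind near this edge, towards the foot's front, it overbalances at about 12 degrees (about 1 N) and falls flat by itself, z up, ending roughly 15 to 22 mm short of the back lip and sticking out over the foot's front edge.
- rubber_foot: black rubber foot, 81 (x) x 84 (y) x 20 mm high, 0.11 kg, loose, it can slide. Origin: centre of its underside; x to its back, y to its left, z up. Flat floor 13 mm above the bench. Side lips 6 to 7 mm above the floor, inner faces at y = -35 and +35 mm (the block has about 1 mm play between them), from the back to x = -20 mm (right) and -5 mm (left). No lip at the front.
- back_lip (a point): middle of the inner face of the foot's back lip, at x = +33 mm in the foot's frame, 16 mm above the bench; the lip is 5 mm thick, 60 mm long in y and stands 6 mm above the floor. Fully home, the block touches it: block origin at x = -1, y = 0, z = 13 mm in the foot's frame, block front edge at x = -36 mm.
- front_edge (a point): middle of the foot's front edge, at x = -40 mm in the foot's frame, on the floor 13 mm above the bench; this open side faces roughly towards the robot
- hammer: chasing hammer with wooden handle, 65 x 208 x 27 mm, lying to the right of the work; leave alone
- mandrel: tapered steel ring mandrel, 244 mm long, 21 mm thick, lying to the right of the hammer; leave alone
- polish_pot: round pot with a red lid, 62 mm across, 48 mm high, standing at the back right; origin under its centre; leave alone
- flux_pot: round pot with a black lid, 49 mm across, 52 mm high, standing at the back left; origin under its centre; leave alone
- doming_block: brass cube with hollows, 48 mm, at the back left; origin under its centre; leave alone
Things that resemble listed ones, but are neither listed nor needed, are in the scene too. What is shaped like the steel_block but green is not meant. What is shaped like the rubber_foot but turquoise is not meant.

How it is judged (in metres and radians):
On the way:
1. the block has been tipped over and lies flat in the foot (angle between steel_block's own z axis and vertical below 0.08 rad and z of steel_block in the frame of rubber_foot between 0.009 and 0.017 m), for 0.2 s.
At the end, for the whole second after the job is handed in: The block lies flat (within 3 degrees) on the foot's floor between the side lips, within about 3 mm of the back lip; the foot stands flat within 30 mm of where it was; both are at rest (angle between each of steel_block, rubber_foot's own z axis and vertical below 0.05 rad and z of steel_block in the frame of rubber_foot between 0.01 and 0.016 m and x of steel_block in the frame of rubber_foot between -0.0045 and 0.003 m and y of steel_block in the frame of rubber_foot between -0.003 and 0.003 m and distance of rubber_foot from where it was at the start of the episode below 0.03 m and linear speed of each of steel_block, rubber_foot below 0.01 m/s); the robot touches nothing.
It fails at once if the block or the foot is lifted (height (world z) of steel_block above 0.058 m or (angle between steel_block's own z axis and vertical below 0.15 rad and height (world z) of steel_block above 0.024 m) or height (world z) of rubber_foot above 0.012 m).
It fails at once if the block falls off its foot (horizontal distance between steel_block and rubber_foot above 0.05 m).
It fails at once if the block is pushed or squeezed with more than 25 N (contact force between the fingers and steel_block above 25 N).
It fails at once if a bystander is disturbed (distance of any of polish_pot, flux_pot, doming_block, mandrel from where it was at the start of the episode above 0.015 m).
It also fails if it takes over 43 s, if anything falls off the work surface, if the arm or the gripper's body presses on something with over 40 N, if the wrist force passes 120 N, or if a joint passes its speed limit or range.

### The arm

A 6-joint arm with a two-finger parallel gripper is mounted at the origin on a cart in front of the work surface, level with it; the furniture and walls round the work are solid. World frame = base frame: x ahead of the robot, y to its left, z up, the work surface at z = 0. Lengths are in mm, angles in rad, forces in N, time in s.
With the tool pointing down it reaches from about 350 to 975 mm from the base axis. Payload 7.1 kg.
Tool frame: the origin (TCP) lies at the very end of the fingers, on their centre line; the grasp point (between the pads) lies 19 mm behind it (ctrl.grasp_offset is the distance from the TCP to the grasp point, in mm); z points along the fingers, y is the line along which they close (so a half turn about z gives the same grasp; the last joint's range is limited). The gripper opens to 88 mm and grips with 3 to 60 N. Pads are 20 mm wide; open, the fingers measure 115 mm over their backs; the gripper's body (75 mm by 178 mm) begins 61 mm behind the grasp point.
Start: joints at [-1.252, 0.423, 1.63, -0, 1.089, -0.019], TCP at [207.15, -589.656, 222.675] pointing down, gripper open.
Joint ranges: [-3, 3], [-0.9, 2.11], [0.09, 2.58], [-1.31, 4.45], [0.11, 2.69], [-2.54, 2.54]. Speed limits (rad/s): [2.39, 2.39, 3.01, 3.14, 3.14, 3.14].

### API

Orientations are given as a rotation vector (axis times angle).
In Python, from workcell import ctrl, viewer, ticket, models gives the robot as it stands.
- The arm moves only by the tool play_rows, never from a script. Its arguments are lists of equal length, an entry for each row: "dp": the shift along the world's x, y, z in mm, a list of three; "yaw": the turn about the world's z in degrees. In form: {"dp": [[tx, ty, tz], ...], "yaw": [yaw, ...]}. A call has 1 to 8 rows; each row shifts and turns the commanded pose from where the row before left it; what a row does not reach is not made up. A row lasts 1/12 s, in which the tool goes at most 41.7 mm and 7.16 degrees, less where a joint would pass 70% of its speed; a pose out of reach is approached as far as the arm can. A call is refused whole if a number of a shift passes 41.7 or a number of a turn 7.16, either way. A call with a gripper value outside its range is refused whole. "gripper" is the closure, from 0 (fully open) to 1 (shut), set as the call begins (left out, the last holds). The fingers move at their own pace and stop on an object; the grip force is fixed at half the most. Time passes only in rows, so rows that do not move let the fingers close. It gives the time, the measured TCP pose, the force, the opening and the grip force at its end, in the units of the state.
- ctrl.get_obs(): the state, without advancing time (a new reading comes with each control period).
- viewer.get_image(name): name is "scene" or "top" or "wrist"; returns a dict with "pixels" (384x512x3 uint8, red, green, blue), "range_z" (384x512 float32, mm along the optical axis (not along the pixel's ray), 0 where there is no reading), "fx", "fy", "cx", "cy" (pixels), "T" (4x4, takes a point from camera to world coordinates); the wrist camera has in their place "hand_eye" (4x4, takes a point from camera to tool coordinates, whose origin is the TCP and whose axes are the flange's). Camera axes: x right, y up, looking along -z (the intrinsics and any distortion apply to the point x, -y, -z); pixel columns grow to the right and rows downward; lengths in mm; the calibration is good to about 2 mm. A picture is of the moment at which its call begins: read the wrist's pose just before it.
- ticket.close_job(): hands the job in; it is judged then, once.
Trained networks look in a picture, given as the dict that the camera call returned (one of the last four; its "shot" number tells which), for a name from the list of things; names that differ only in an ending like _2 or _b are one class to them, and where a whole thing is asked for, a point or a joint stands for the part that bears it (a point fixed in the world has none). Each returns a list of dicts, best first, with "conf" (0 to 1); they miss things now and then, are a little off and sometimes report something else, mostly with a low value. They report only what shows in the picture. A call takes as long as a camera call. They do not tell look-alikes from the thing itself.
- models.look_for(picture, name): "bbox" ([centre column, centre row, width, height] in pixels, round what is visible of it).
- models.landmark_of(picture, name): "location" ([column, row] in pixels: a listed point, or the origin of a listed thing).
The state is a dict: "t": time; "qpos": joint angles; "qvel": joint speeds; "joint_torque": joint torques, N m; "ee_pos": TCP position; "orientation": TCP orientation; "ft_force": force on the tool from outside, world axes, zero at the start; "moment": the same for the moment, N m; "width": finger opening in mm; "grasp_force": force on a finger pad.
Only numpy, scipy, OpenCV 4.12 (cv2) and the standard library are available. Lean on these libraries where they do the work, as an engineer would, in place of code of your own. Each camera call takes 0.05 s, during which the arm holds its last target. There are 200 camera calls.

## Working session

There is one attempt and no reset: what is moved stays moved. The work goes in short steps, Python scripts to look and compute and a tool call to move; the robot and the scene stay as the last step left them, time stands still between calls to the robot, and variables do not carry over. Pictures are saved under pics/ and viewed, at most 10 in all, crops included, and the job is handed in when it is done.

Besides the shell and the picture viewer there is one more tool, called after "Request:" as name(argument=value, ...), one argument or row to a line, values as JSON. play_rows: Moves the arm, as the interface text tells. Its arguments: {"type":"object","properties":{"dp":{"type":"array"},"yaw":{"type":"array"},"gripper":{"type":"number"}},"required":["dp","yaw"]}

```bash
mkdir -p pics
cat > h.py <<'E'
import numpy as np, cv2
from workcell import ctrl, viewer, ticket, models
from scipy.spatial.transform import Rotation as R
def tcp():
    o=ctrl.get_obs(); T=np.eye(4); T[:3,:3]=R.from_rotvec(o["orientation"]).as_matrix(); T[:3,3]=o["ee_pos"]; return T
def shot(n):
    P=tcp(); im=viewer.get_image(n)
    im["W"]=P@np.array(im["hand_eye"]) if n=="wrist" else np.array(im["T"]); return im
def cloud(im):
    z=im["range_z"]; v,u=np.indices(z.shape)
    p=np.stack([(u-im["cx"])/im["fx"]*z,-(v-im["cy"])/im["fy"]*z,-z],-1)
    w=p@im["W"][:3,:3].T+im["W"][:3,3]; w[z==0]=np.nan; return w
def ray(im,px,h):
    d=im["W"][:3,:3]@np.array([(px[0]-im["cx"])/im["fx"],-(px[1]-im["cy"])/im["fy"],-1]); o=im["W"][:3,3]
    return o+d*(h-o[2])/d[2]
def save(im,f,crop=None,s=1):
    a=im["pixels"][...,::-1]
    if crop: a=a[crop[1]:crop[3],crop[0]:crop[2]]
    cv2.imwrite("pics/"+f,cv2.resize(a,None,fx=s,fy=s,interpolation=cv2.INTER_CUBIC))
E
python3 - <<'E'
from h import *
ims=[shot(n) for n in("scene","top")]
cv2.imwrite("pics/a.png",cv2.resize(np.vstack([i["pixels"] for i in ims])[...,::-1],None,fx=.78,fy=.78))
save(ims[1],"top.png",s=1.5)
o=ctrl.get_obs();print({k:np.round(v,3) for k,v in o.items()})
for i,im in enumerate(ims):
  for n in "steel_block rubber_foot hammer mandrel polish_pot flux_pot doming_block".split():
    print(i,n,[(np.round(d["bbox"]).tolist(),round(d["conf"],2)) for d in models.look_for(im,n)])
  for n,h in dict(top_edge=82,back_lip=16,front_edge=13).items():
    print(i,n,[(np.round(d["location"]).tolist(),round(d["conf"],2),ray(im,d["location"],h).round()) for d in models.landmark_of(im,n)])
E
```

```text
{'t': np.float64(0.1), 'qpos': array([-1.252,  0.424,  1.631,  0.   ,  1.089, -0.019]), 'qvel': array([-0.001, -0.001, -0.002,  0.001,  0.001,  0.   ]), 'joint_torque': array([-1.0000e-03, -5.4561e+01, -2.7432e+01,  6.5000e-02,  1.9000e-02,
       -0.0000e+00]), 'ee_pos': array([ 207.003, -589.196,  221.977]), 'orientation': array([-3.096, -0.528,  0.   ]), 'ft_force': array([-0.465, -0.287, -0.783]), 'moment': array([-0.067, -0.005, -0.02 ]), 'grasp_force': np.float64(0.0), 'width': np.float64(87.792)}
0 steel_block [([314.0, 218.0, 25.0, 31.0], 0.89), ([265.0, 203.0, 23.0, 28.0], 0.69), ([233.0, 225.0, 27.0, 26.0], 0.56)]
0 rubber_foot [([269.0, 220.0, 32.0, 21.0], 0.89), ([264.0, 258.0, 35.0, 23.0], 0.82)]
0 hammer [([308.0, 195.0, 53.0, 29.0], 0.85)]
0 mandrel [([341.0, 185.0, 59.0, 26.0], 0.55), ([308.0, 194.0, 52.0, 30.0], 0.42)]
0 polish_pot [([262.0, 184.0, 15.0, 16.0], 0.68)]
0 flux_pot [([175.0, 231.0, 16.0, 25.0], 0.89), ([261.0, 184.0, 15.0, 19.0], 0.2)]
0 doming_block [([151.0, 251.0, 25.0, 25.0], 0.6)]
0 top_edge [([228.0, 211.0], 0.9, array([597.,  75.,  82.])), ([263.
[... 714 characters left out ...]
, 0.65), ([267.0, 194.0, 28.0, 18.0], 0.44)]
1 doming_block [([137.0, 169.0, 29.0, 27.0], 0.82)]
1 top_edge [([310.0, 156.0], 0.73, array([ 692., -185.,   82.])), ([214.0, 189.0], 0.68, array([610.,  59.,  82.])), ([270.0, 195.0], 0.59, array([593., -83.,  82.])), ([280.0, 254.0], 0.53, array([ 446., -103.,   82.])), ([267.0, 191.0], 0.17, array([602., -75.,  82.]))]
1 back_lip [([269.0, 191.0], 0.7, array([613., -83.,  16.])), ([193.0, 257.0], 0.64, array([441., 121.,  16.])), ([257.0, 219.0], 0.35, array([538., -48.,  16.]))]
1 front_edge [([257.0, 218.0], 0.66, array([543., -47.,  13.])), ([214.0, 238.0], 0.64, array([489.,  67.,  13.])), ([177.0, 159.0], 0.64, array([708., 167.,  13.]))]
```

View pics/a.png

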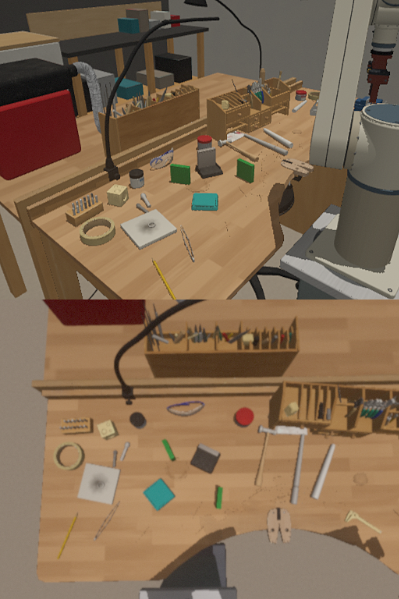

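The real block is the grey one standing at top-view pixel (269,192), in the black foot at (262,207). The look-alikes are two green blocks at (217,196) and (280,254), and the turquoise foot at (204,250). I'll check this in a crop and from depth.

Run:
```python
from h import *
im=shot("top"); save(im,"crop.png",(200,140,330,280),4)
w=cloud(im); p=w[170:235,235:295].reshape(-1,3)
for lo,hi in((74,90),(10,30)):
  q=p[(p[:,2]>lo)&(p[:,2]<hi)]; r=cv2.minAreaRect(q[:,:2].astype(np.float32)); print(len(q),r,q[:,2].mean())
a=w[...,2]; print("lamp/high",np.nanmax(a[140:300,100:400]))
i2=shot("wrist"); print(np.round(i2["hand_eye"],2),i2["fx"])
```

```text
170 ((601.3067016601562, -75.13357543945312), (67.32970428466797, 14.540688514709473), 62.486488342285156) 81.78811983078597
613 ((579.7810668945312, -64.00831604003906), (80.08248138427734, 73.5784912109375), 63.57405090332031) 14.087925086398903
lamp/high 184.51193684005204
[[  -0.      0.97    0.26   70.13]
 [   1.      0.      0.     -0.62]
 [   0.      0.26   -0.97 -162.33]
 [   0.      0.      0.      1.  ]] 301.9191713742832
```

View pics/crop.png

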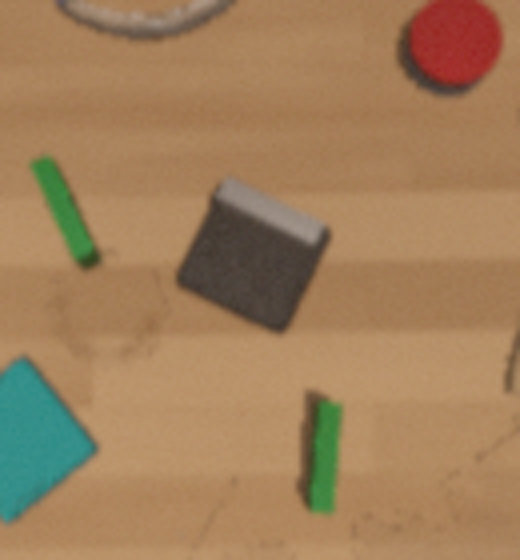

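The crop confirms it: the grey block stands along the back of the black foot, with the green blocks and the turquoise foot well clear. Its top edge is at about (601,-75) and the foot's back axis is at yaw -27.5°. I'm moving to behind it.

Request:
play_rows(
  dp=[
    [27,31,0],
    [27,31,0],
    [27,31,0],
    [27,31,0],
    [27,31,0],
    [27,31,0],
    [27,31,0],
    [27,31,0],
  ],
  yaw=[-2.9,-2.9,-2.9,-2.9,-2.9,-2.9,-2.9,-2.9],
  gripper=0.66,
)

```text
t: 1.87
ee_pos: [424.2, -340.0, 222.9]
orientation: [3.139, -0.11, 0.001]
ft_force: [1.3, -1.5, -0.4]
width: 38.0
grasp_force: 0.0
```

Request:
play_rows(
  dp=[
    [27,31,0],
    [27,31,0],
    [27,31,0],
    [27,31,0],
    [27,31,0],
    [27,31,0],
    [27,31,0],
    [27,31,0],
  ],
  yaw=[-2.9,-2.9,-2.9,-2.9,-2.9,-2.9,-2.9,-2.9],
)

```text
t: 2.53
ee_pos: [640.3, -91.8, 222.8]
orientation: [3.054, -0.738, 0.0]
ft_force: [0.4, -1.5, -0.8]
width: 30.3
grasp_force: 0.0
```

Request:
play_rows(
  dp=[
    [0,0,0],
    [0,0,0],
    [0,0,0],
  ],
  yaw=[0,0,0],
)

```text
t: 2.78
ee_pos: [638.6, -93.7, 222.3]
orientation: [3.055, -0.733, -0.002]
ft_force: [-0.6, -0.9, 0.9]
width: 29.8
grasp_force: 0.0
```

```bash
cat > m.py <<'E'
from h import *
import sys
im=shot("wrist"); save(im,sys.argv[1],s=1.2)
T=tcp();print("tcp",T[:3,3].round(1),"yaw",np.degrees(np.arctan2(T[1,0],T[0,0])).round(1),ctrl.get_obs()["width"])
w=cloud(im);p=w.reshape(-1,3)
ok=(np.hypot(p[:,0]-585,p[:,1]+65)<85)
for lo,hi in((74,92),(23,34),(15.5,22.5),(8,34)):
  m=ok&(p[:,2]>lo)&(p[:,2]<hi)
  q=p[m]
  if len(q)>20: r=cv2.minAreaRect(q[:,:2].astype(np.float32)); print(lo,len(q),np.round(r[0],1),np.round(r[1],1),round(r[2],1),q[:,2].mean().round(1))
for n,h in dict(top_edge=82,back_lip=16,front_edge=13,rubber_foot=0).items():
  print(n,[(np.round(d["location"]).tolist(),round(d["conf"],2),ray(im,d["location"],h).round(1)) for d in models.landmark_of(im,n)])
E
python3 m.py w1.png
```

```text
tcp [638.3 -94.3 222.4] yaw -27.0 29.82100768678902
74 876 [599.7 -73.9] [68.6 15. ] 63.4 81.8
23 145 [605.7 -77. ] [67.8  1.2] 62.6 28.4
15.5 335 [583.3 -65.3] [78.8 66.8] 62.9 19.1
8 1749 [580.2 -63.2] [80.1 77.4] 62.5 15.7
top_edge [([253.0, 227.0], 0.62, array([598.3, -68.9,  82. ])), ([151.0, 261.0], 0.61, array([613.8,  49.3,  82. ]))]
back_lip [([258.0, 198.0], 0.79, array([607.8, -79.9,  16. ])), ([11.0, 263.0], 0.57, array([677.3, 256.8,  16. ])), ([306.0, 71.0], 0.21, array([ 716.9, -196.7,   16. ]))]
front_edge [([207.0, 316.0], 0.67, array([483.9,  64. ,  13. ])), ([254.0, 251.0], 0.62, array([542.5, -42.3,  13. ])), ([7.0, 257.0], 0.24, array([686.2, 258.5,  13. ]))]
rubber_foot [([258.0, 218.0], 0.73, array([578.1, -66. ,  -0. ]))]
```

View pics/w1.png

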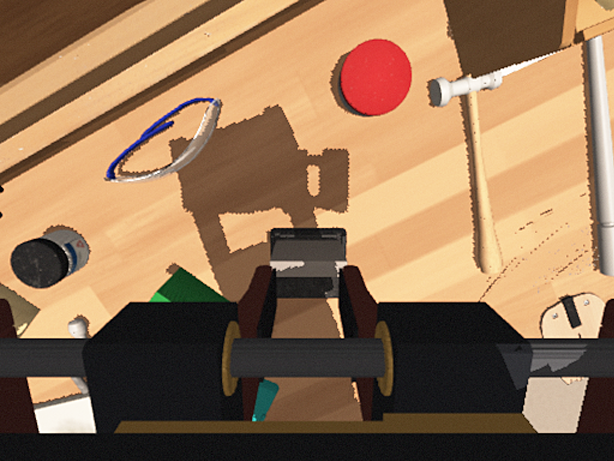

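The wrist view shows the grey block's edge under the fingers at (310,250), with the TCP in line behind it and about 25 mm from contact. I'll descend and push.

Request:
play_rows(
  dp=[
    [0,0,-37],
    [0,0,-37],
    [0,0,-37],
    [0,0,-37],
    [0,0,0],
    [-9,4.5,0],
    [-4.5,2.3,0],
    [0,0,0],
  ],
  yaw=[0,0,0,0,0,0,0,0],
)

```text
t: 3.7
ee_pos: [625.8, -86.7, 77.3]
orientation: [-3.054, 0.735, -0.004]
ft_force: [0.2, 0.1, 0.4]
width: 29.7
grasp_force: 0.0
```

Request:
play_rows(
  dp=[
    [-2.7,1.4,0],
    [-2.7,1.4,0],
    [-2.7,1.4,0],
    [-2.7,1.4,0],
    [-2.7,1.4,0],
    [-2.7,1.4,0],
  ],
  yaw=[0,0,0,0,0,0],
)

```text
t: 4.2
ee_pos: [609.3, -78.3, 74.9]
orientation: [-3.054, 0.735, -0.001]
ft_force: [0.3, -0.8, 1.0]
width: 29.7
grasp_force: 0.1
```

```bash
python3 m.py w2.png
```

```text
tcp [608.6 -78.   74.6] yaw -27.0 29.691092930937163
74 1977 [604.  -74.7] [47.6 35.6] 62.8 82.2
23 587 [604.3 -76.3] [68.6  2.7] 62.9 28.3
15.5 1069 [603.1 -76. ] [79.2 23.3] 63.9 19.1
8 2585 [603.8 -76.5] [79.6 25. ] 63.9 18.9
top_edge [([75.0, 327.0], 0.92, array([610.8,  44.2,  82. ])), ([257.0, 280.0], 0.57, array([588.7, -68.1,  82. ]))]
back_lip [([259.0, 209.0], 0.58, array([607.6, -79.6,  16. ]))]
front_edge []
rubber_foot []
```

Request:
play_rows(
  dp=[
    [-2.7,1.4,0],
    [-2.7,1.4,0],
    [-2.7,1.4,0],
    [-2.7,1.4,0],
    [0,0,0],
    [0,0,0],
    [0,0,0],
  ],
  yaw=[0,0,0,0,0,0,0],
)

```text
t: 5.03
ee_pos: [598.8, -72.8, 74.8]
orientation: [-3.055, 0.734, -0.0]
ft_force: [-0.5, 0.0, -0.2]
width: 29.9
grasp_force: 0.0
```

```bash
python3 m.py w3.png; python3 -c "
from h import *
im=shot('top');w=cloud(im)[165:240,230:300].reshape(-1,3)
print([(int((w[:,2]>h).sum())) for h in (24,40,60,80,100)])"
```

```text
tcp [598.8 -72.9  74.7] yaw -27.0 29.707042135631674
74 569 [599.5 -72.4] [47.6 21.8] 63.0 84.1
23 3292 [569.8 -58.9] [68.8 48.6] 63.3 28.1
15.5 1344 [593.9 -71.1] [79.2 43.8] 62.4 18.9
8 7345 [581.4 -64.5] [79.7 74.3] 63.2 20.9
top_edge [([71.0, 307.0], 0.98, array([612.4,  43.2,  82. ])), ([258.0, 227.0], 0.39, array([607.4, -77.7,  82. ]))]
back_lip [([259.0, 193.0], 0.89, array([608.1, -79.8,  16. ]))]
front_edge []
rubber_foot [([258.0, 225.0], 0.74, array([580.3, -64.8,   0. ]))]
[5230, 5230, 5230, 5230, 5230]
```

View pics/w3.png

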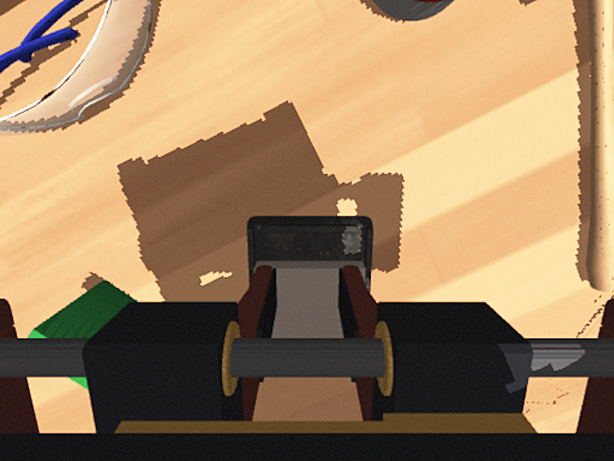

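The block has fallen flat: its top is at z 28 and a gap to the back lip shows at (310,240). Now I'll lift and go round to the front.

Request:
play_rows(
  dp=[
    [0,0,40],
    [0,0,40],
    [-33,16.5,0],
    [-33,16.5,0],
    [-34,17,0],
    [0,0,0],
    [0,0,0],
  ],
  yaw=[0,0,0,0,0,0,0],
)

```text
t: 5.92
ee_pos: [497.1, -22.2, 154.9]
orientation: [3.055, -0.733, -0.001]
ft_force: [1.1, -0.8, -0.0]
width: 29.7
grasp_force: 0.0
```

```bash
python3 m.py w4.png
```

```text
tcp [499.  -22.7 155.2] yaw -27.0 29.721127673718332
23 5721 [560.5 -54.1] [69.  68.1] 63.0 28.2
15.5 882 [587.1 -67.5] [79.  56.8] 62.6 19.0
8 8471 [571.8 -59.9] [81.  93.8] 63.2 23.9
top_edge [([108.0, 123.0], 0.79, array([604.2,  49.4,  82. ])), ([372.0, 211.0], 0.77, array([ 448. , -103.1,   82. ])), ([253.0, 150.0], 0.58, array([536.2, -38.8,  82. ]))]
back_lip [([257.0, 50.0], 0.79, array([609.3, -79.9,  16. ]))]
front_edge [([190.0, 229.0], 0.86, array([485. ,  64.2,  13. ]))]
rubber_foot [([175.0, 257.0], 0.77, array([459.3, 101.5,   0. ])), ([256.0, 49.0], 0.26, array([612.7, -80.7,   0. ]))]
```

View pics/w4.png

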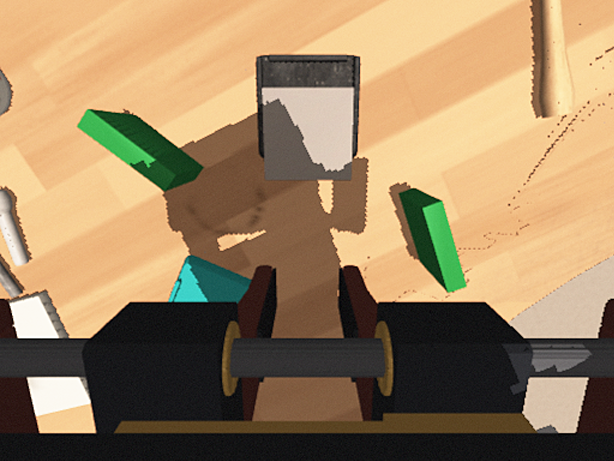

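The block lies flat at (560.5,-54), about 20 mm short of the lip, and the TCP is in line with it, 24 mm from the block's front edge. I'll descend to z≈19 and push.

Request:
play_rows(
  dp=[
    [0,0,-40],
    [0,0,-40],
    [0,0,-40],
    [0,0,-16],
    [0,0,0],
    [9,-4.5,0],
    [0,0,0],
  ],
  yaw=[0,0,0,0,0,0,0],
)

```text
t: 6.75
ee_pos: [511.1, -28.2, 19.8]
orientation: [-3.054, 0.735, -0.006]
ft_force: [-0.1, 0.3, 1.0]
width: 30.2
grasp_force: 0.0
```

Request:
play_rows(
  dp=[
    [4.5,-2.3,0],
    [4.5,-2.3,0],
    [3,-1.5,0],
    [3,-1.5,0],
    [3,-1.5,0],
    [3,-1.5,0],
    [0,0,0],
  ],
  yaw=[0,0,0,0,0,0,0],
)

```text
t: 7.33
ee_pos: [529.2, -38.2, 18.8]
orientation: [3.054, -0.735, 0.001]
ft_force: [-2.1, -0.5, 1.2]
width: 29.9
grasp_force: 0.7
```

```bash
python3 m.py w5.png
```

```text
tcp [529.2 -38.2  18.7] yaw -27.0 30.207079274570358
74 810 [529.1 -37.5] [44.2 24.1] 63.3 81.2
23 18290 [559.9 -54. ] [69.5 89.8] 62.9 28.2
15.5 2454 [566.5 -57.2] [ 79.1 103.9] 62.8 19.1
8 23723 [567.2 -57.1] [ 80.1 105.6] 62.8 25.4
top_edge [([254.0, 223.0], 0.91, array([559., -52.,  82.])), ([476.0, 369.0], 0.75, array([ 463., -103.,   82.]))]
back_lip [([257.0, 73.0], 0.9, array([609.2, -79.2,  16. ]))]
front_edge []
rubber_foot []
```

View pics/w5.png

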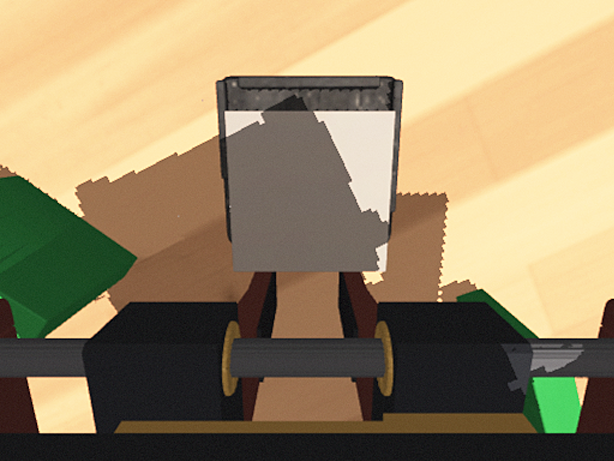

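The block is sliding between the side lips and the foot hasn't moved. The remaining gap, at (310,95), is about 11 mm.

Request:
play_rows(
  dp=[
    [2.7,-1.4,0],
    [2.7,-1.4,0],
    [1.8,-0.9,0],
    [0,0,0],
  ],
  yaw=[0,0,0,0],
)

```text
t: 7.92
ee_pos: [536.5, -41.9, 18.6]
orientation: [-3.054, 0.735, -0.001]
ft_force: [-0.3, -0.3, -0.9]
width: 29.8
grasp_force: 0.4
```

Request:
play_rows(
  dp=[
    [0.9,-0.45,0],
    [0.9,-0.45,0],
    [0,0,0],
  ],
  yaw=[0,0,0],
)

```text
t: 8.17
ee_pos: [537.8, -42.6, 18.6]
orientation: [3.054, -0.735, 0.0]
ft_force: [-3.3, 0.2, -0.0]
width: 29.6
grasp_force: 1.2
```

```bash
cat > g.py <<'E'
from h import *
im=shot("wrist"); w=cloud(im); T=tcp(); o=ctrl.get_obs()
print("tcp",T[:3,3].round(1),o["ft_force"].round(1))
a=np.radians(-27.2); u=np.array([np.cos(a),np.sin(a)]); c=np.array([579.5,-64.5])
p=w.reshape(-1,3); s=(p[:,:2]-c)@u; t=(p[:,:2]-c)@np.array([-u[1],u[0]])
b=(abs(t)<25)&(s>0)&(s<60)
m=b&(p[:,2]>25)&(p[:,2]<31); print("block back",np.percentile(s[m],[99,99.9]).round(1))
m=b&(p[:,2]>17)&(p[:,2]<21); print("lip range",np.percentile(s[m],[1,5,50,95,99]).round(1), m.sum())
m=b&(p[:,2]>10)&(p[:,2]<15); print("floor seen",m.sum(), np.percentile(s[m],[1,99]).round(1) if m.sum() else "")
E
python3 g.py
```

```text
tcp [537.8 -42.6  18.6] [-1.6  0.9 -1. ]
block back [32.2 32.3]
lip range [33.2 33.3 35.2 37.1 37.2] 881
floor seen 1 [38.4 38.4]
```

Request:
play_rows(
  dp=[
    [0.7,-0.35,0],
    [0.7,-0.35,0],
    [0,0,0],
  ],
  yaw=[0,0,0],
)

```text
t: 8.47
ee_pos: [539.0, -43.3, 18.6]
orientation: [3.054, -0.735, -0.0]
ft_force: [-3.1, 1.3, 0.6]
width: 29.5
grasp_force: 1.6
```

```bash
python3 g.py
```

```text
tcp [539.  -43.3  18.6] [-2.3  1.2  0.5]
block back [33.6 33.7]
lip range [34.6 34.7 36.6 38.6 38.7] 874
floor seen 0
```

The lip now moves together with the block, so it's home. Retreating.

Request:
play_rows(
  dp=[
    [-4.5,2.3,0],
    [-13,6.5,0],
    [-18,9,0],
    [0,0,40],
    [0,0,40],
    [0,0,20],
    [0,0,0],
    [0,0,0],
  ],
  yaw=[0,0,0,0,0,0,0,0],
)

```text
t: 9.18
ee_pos: [505.1, -25.6, 120.1]
orientation: [-3.054, 0.734, -0.008]
ft_force: [-0.1, 0.5, 0.2]
width: 30.2
grasp_force: 0.0
```

```bash
python3 m.py w6.png; python3 g.py
```

```text
tcp [503.9 -25.5 118.9] yaw -27.0 29.92406347223079
23 7677 [579.  -63.9] [69.  68.8] 63.0 28.1
15.5 858 [588.5 -68.4] [79.  56.9] 62.5 19.2
8 8963 [580.2 -64. ] [80.7 77.5] 62.9 26.5
top_edge [([256.0, 143.0], 0.92, array([551.2, -48.3,  82. ])), ([388.0, 232.0], 0.92, array([ 452.4, -103.7,   82. ]))]
back_lip [([258.0, 51.0], 0.69, array([611. , -80.7,  16. ]))]
front_edge [([259.0, 142.0], 0.88, array([545.1, -48. ,  13. ]))]
rubber_foot [([256.0, 52.0], 0.54, array([613.4, -80.6,   0. ]))]
tcp [502.8 -25.4 117.5] [-0.4 -0.3  0.3]
block back [33.3 33.5]
lip range [35.5 35.6 36.8 38.  38.1] 253
floor seen 0
```

View pics/w6.png

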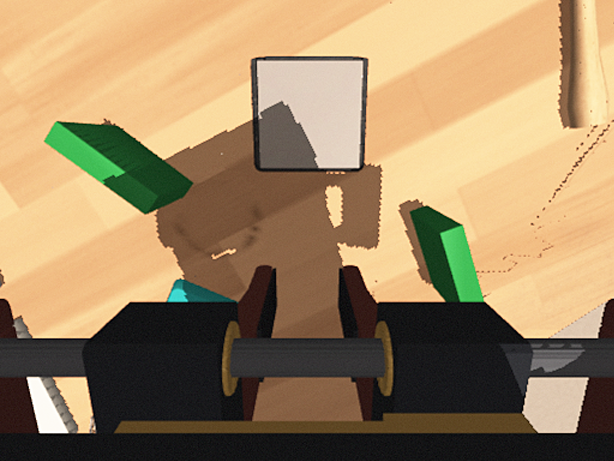

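The block at (310,113) sits flat against the back lip between the side lips, with no floor visible behind it. Nothing is touching it.

```bash
python3 -c "
from h import *
print(ticket.close_job())"
```

```text
the job is handed in; nothing more can be done
None
```

I tipped the block flat into the foot and pushed it home against the back lip; the foot shifted only about 1.5 mm, no other object was touched as far as I could see, and the job is handed in, though no verdict came back.

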